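# Push two spacer rings onto a fixture arbor, thick ring first

## Task

Load the two spacer rings from the ring rack into the vee of the arbor fixture, the thick ring nearer the arbor and the thin ring behind it, then push the sliding sleeve up behind them so that both rings thread onto the arbor and are fully home: thick ring against the shoulder, thin ring against the thick one, and the sleeve left up against the thin ring. Leave the tape roll, the rubber stopper and the small white parts dish where they are.

Things in the scene. Friction and masses are not known exactly. Their poses are not given: they have to be found in the camera images.
- arbor_fixture: Fixed fixture: base plate 76 x 270 mm, 90-degree vee trough (58 wide, top at 35 mm) along own y, z up, origin on the bench. Arbor, sleeve and seated rings share an axis along y at x = 0, z = 46 mm. Shoulder plate (top at 78 mm) faces -y at y = +100; a steel arbor, 25 mm dia, 45 mm long, points from it to -y. A ring upright in the open vee has its centre on the axis.
- shoulder (a point): Point on the arbor axis in the shoulder's face, 46 mm above the bench; axes as the fixture's, +y from the arbor tip into the shoulder.
- arbor_tip (a point): Centre of the arbor's free end, 45 mm in -y from the shoulder face. The last 9 mm of the arbor taper to 15 mm diameter.
- pusher_post (a point): Point on the axis of the sleeve's upright steel post, 98 mm above the bench (post 12 mm in diameter, from the sleeve at 72 mm up to its top at 116 mm). It stands over the middle of the dark sleeve (51 mm dia, bore 30 mm, 40 mm long): the sleeve's front face is 20 mm ahead of the post, towards the shoulder.
- pusher (a joint): Travel of the sleeve in m, 0 = drawn back (front face 195 mm from the shoulder), growing towards the shoulder, stop at 0.170. Plain friction of about 2 N, no spring: it stays where it is left. With both rings home it reads 0.163.
- thick_centre (a point): Centre of the thick aluminium ring: outer diameter 52, bore 29, thickness 20 mm. It stands on edge; its bore runs along its own y axis, own z is up at the start.
- thick_ring: The thick ring itself; origin at the bottom of its rim at the start (26 mm under the centre), bore along own y.
- thin_centre (a point): Centre of the thin aluminium ring: outer diameter 52, bore 29, thickness 12 mm. It stands on edge; its bore runs along its own y axis, own z is up at the start.
- thin_ring: The thin ring itself; origin at the bottom of its rim at the start (26 mm under the centre), bore along own y.
- ring_rack: Fixed rack, base 150 x 46 mm, two like vee nests 74 mm apart along own x; each ring stands on edge in one of them (either one), centre 46 mm above the bench. Nest walls reach at most 32 mm, so the upper part of a ring can be pinched across its thickness from above. Origin on the bench under its middle.
- tape: Roll of tape lying flat, 68 mm across, 19 mm high; bystander. Origin under its centre.
- stopper: Black rubber stopper, 43 mm across, 32 mm high; bystander. Origin under its centre.
- dish: Small round white parts dish, 69 mm across, 16 mm high; bystander. Origin under its centre.
There are look-alikes about, which are no part of the job. What is shaped like the thin_ring but blue or green is not meant.

How it is judged:
By the outcome, as a careful person would: the job done as asked, in the order asked, and still so for the second after the job is handed in, with the robot touching nothing.
It also fails if it takes over 64 s, if anything falls off the work surface, if the arm or the gripper's body presses on something with over 40 N, if the wrist force passes 120 N, or if a joint passes its speed limit or range.

## Robot

A 7-joint arm with a two-finger parallel gripper is mounted at the origin on a cart in front of the work surface, level with it; the furniture and walls round the work are solid. World frame = base frame: x ahead of the robot, y to its left, z up, the work surface at z = 0. Lengths are in m, angles in rad, forces in N, time in s.
With the tool pointing down it reaches from about 0.35 to 0.9 m from the base axis. Payload 8.1 kg.
Tool frame: the origin (TCP) lies midway between the tips of the shut fingers; the grasp point (between the pads) lies 19 mm behind it; z points along the fingers, y is the line along which they close (so a half turn about z gives the same grasp; the last joint's range is limited). The gripper opens to 92 mm and grips with 3 to 60 N. Pads are 19 mm wide; open, the fingers measure 130 mm over their backs; the gripper's body (75 mm by 190 mm) begins 47 mm behind the grasp point.
Start: joints at [1.172, 0.434, 0.025, 1.573, -0.012, 1.134, -0.075], TCP at [0.182, -0.598, 0.227] pointing down, gripper open.
Joint ranges: [-2.62, 2.62], [-0.44, 2.09], [-1.27, 1.32], [0.08, 2.57], [-1.32, 4.46], [0.12, 2], [-2.74, 2.74]. Speed limits (rad/s): [2.22, 2.22, 3.01, 3.01, 3.14, 3.14, 3.14].

## Interface

Orientations are given as a rotation vector (axis times angle).
In Python, from cell import arm gives the robot as it stands.
- The arm moves only by the tool arm_command, never from a script. Its arguments are lists of equal length, an entry for each row: "dp": the shift along the tool's x, y, z in units of 25 mm (1.0 is 25 mm), a list of three; "angular": the turn, a rotation vector about the tool's x, y, z in units of 0.15 rad (1.0 is 0.15 rad), a list of three; "claw": the opening, from 0 (shut) to 1 (fully open). In form: {"dp": [[x, y, z], ...], "angular": [[rx, ry, rz], ...], "claw": [claw, ...]}. A call has 1 to 10 rows; each row shifts and turns the commanded pose from where the row before left it, along the tool's axes as they then stand; what a row does not reach is not made up. A row lasts 1/10 s, in which the tool goes at most 50 mm and 8.59 degrees, less where a joint would pass 70% of its speed; a pose out of reach is approached as far as the arm can. A call with a number of a shift or a turn outside -1 to 1 is refused whole. A call with a gripper value outside its range is refused whole. The fingers move at their own pace and stop on an object; "force" is the grip in N (left out, the last holds). Time passes only in rows, so rows that do not move let the fingers close. It gives the time, the measured TCP pose, the force, the opening and the grip force at its end, in the units of the state.
- arm.observe(): the state, without advancing time (a new reading comes with each control period).
- arm.get_image(name): name is "scene" or "top" or "wrist"; returns a dict with "frame" (384x512x3 uint8, red, green, blue), "z_map" (384x512 float32, m along the optical axis (not along the pixel's ray), 0 where there is no reading), "K" (3x3 intrinsics, pixels), "R" (3x3) and "t" (3): a world point X has camera coordinates R X + t. Camera axes: x right, y down, z forward; pixel columns grow to the right and rows downward; lengths in m; the calibration is good to about 2 mm. A picture is of the moment at which its call begins.
- arm.sign_off(): hands the job in; it is judged then, once.
The state is a dict: "clock": time; "joints": joint angles; "dq": joint speeds; "joint_efforts": joint torques, N m; "position": TCP position; "ee_rot": TCP orientation; "force": force on the tool from outside, world axes, zero at the start; "ft_torque": the same for the moment, N m; "width": opening from 0.0 (shut) to 1.0 (fully open); "gripper_force": force on a finger pad.
Only numpy, scipy, OpenCV 4.12 (cv2) and the standard library are available. Lean on these libraries where they do the work, as an engineer would, in place of code of your own. Each camera call takes 0.05 s, during which the arm holds its last target. There are 200 camera calls.

## Working session

There is one attempt and no reset: what is moved stays moved. The work goes in short steps, Python scripts to look and compute and a tool call to move; the robot and the scene stay as the last step left them, time stands still between calls to the robot, and variables do not carry over. Pictures are saved under pics/ and viewed, at most 11 in all, crops included, and the job is handed in when it is done.

Besides the shell and the picture viewer there is one more tool, called after "Request:" by a JSON object that holds its "op" and its "data". arm_command: Moves the arm, as the interface text tells. Its arguments: {"type":"object","properties":{"dp":{"type":"array","items":{"type":"array","items":{"type":"number"}}},"angular":{"type":"array","items":{"type":"array","items":{"type":"number"}}},"claw":{"type":"array","items":{"type":"number"}},"force":{"type":"number"}},"required":["dp","angular","claw"]}

```bash
mkdir -p pics; ls
python3 - <<'E'
from cell import arm
import cv2,numpy as np
s=arm.observe();print({k:np.round(v,3).tolist() for k,v in s.items()})
for n in("scene","top"):
    d=arm.get_image(n);cv2.imwrite(f"pics/{n}0.png",cv2.cvtColor(d["frame"],cv2.COLOR_RGB2BGR))
    np.savez(f"{n}0.npz",**d);print(n,d["K"].tolist(),np.round(d["R"],3).tolist(),d["t"])
E
```

```text
pics
{'clock': 0.0, 'joints': [1.172, 0.435, 0.025, 1.574, -0.012, 1.134, -0.075], 'dq': [-0.0, -0.002, 0.0, 0.001, 0.001, -0.001, 0.0], 'joint_efforts': [0.002, -66.785, 0.985, -31.446, -0.061, 0.043, 0.0], 'position': [0.182, -0.597, 0.226], 'ee_rot': [-3.106, -0.463, 0.001], 'force': [0.427, -0.155, 0.491], 'ft_torque': [0.031, -0.042, -0.027], 'gripper_force': 0.0, 'width': 0.996}
scene [[404.79465836749205, 0.0, 248.88517033682066], [0.0, 404.79465836749205, 196.30733397655146], [0.0, 0.0, 1.0]] [[0.482, -0.876, -0.025], [-0.466, -0.232, -0.854], [0.742, 0.424, -0.52]] [-0.34812189  0.30256593  0.61656851]
top [[384.8618960695879, 0.0, 251.32731124841186], [0.0, 384.8618960695879, 195.55289542671358], [0.0, 0.0, 1.0]] [[0.007, -0.999, 0.036], [-0.987, -0.013, -0.162], [0.162, -0.034, -0.986]] [-0.1547274   0.48991068  0.90144899]
```

View pics/top0.png

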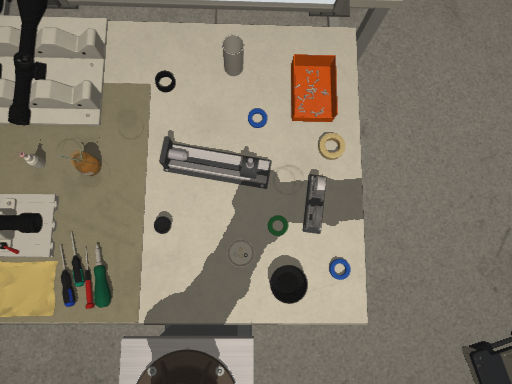

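View pics/scene0.png

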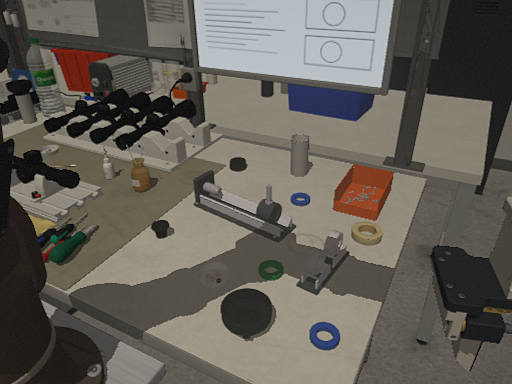

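The top view shows the fixture from about (165,150) to (268,175), with the shoulder at the left end and the sleeve post near (250,162). The rack is at about (315,202). Next I'll use the depth maps to get metric positions.

```bash
cat > h.py <<'E'
import numpy as np,cv2
def cloud(d):
    z=d["z_map"];v,u=np.indices(z.shape);K=d["K"]
    c=np.stack([(u-K[0,2])/K[0,0]*z,(v-K[1,2])/K[1,1]*z,z],-1)
    return (c-d["t"])@d["R"]
def rgb(d): return cv2.cvtColor(d["frame"],cv2.COLOR_RGB2BGR)
def ray(d,uv,h):
    r=np.linalg.inv(d["K"])@[uv[0],uv[1],1]@d["R"];o=-d["R"].T@d["t"]
    return o+r*(h-o[2])/r[2]
def proj(d,X):
    c=d["R"]@X+d["t"];p=d["K"]@c;return p[:2]/p[2]
E
python3 - <<'E'
from h import *
t=dict(np.load("top0.npz"));s=dict(np.load("scene0.npz"))
P=cloud(t)
print("bench z",np.median(P[210:230,180:220,2]))
for n,(u0,u1,v0,v1) in dict(fix=(155,275,130,192),rack=(298,332,165,238)).items():
    q=P[v0:v1,u0:u1].reshape(-1,3);q=q[q[:,2]>.006]
    r=cv2.minAreaRect(q[:,:2].astype(np.float32)*1000);print(n,r,q[:,2].max())
    for lo,hi in((.05,.06),(.06,.068),(.068,.08),(.08,.13)):
        k=q[(q[:,2]>lo)&(q[:,2]<hi)]
        if len(k):print(lo,hi,len(k),k.mean(0).round(4),k.min(0).round(3),k.max(0).round(3))
a=cv2.resize(rgb(t)[125:245,150:340],None,fx=4,fy=4,interpolation=cv2.INTER_CUBIC)
cv2.imwrite("pics/topc.png",a)
b=cv2.resize(rgb(s)[165:295,185:365],None,fx=4,fy=4,interpolation=cv2.INTER_CUBIC)
cv2.imwrite("pics/scenec.png",b)
E
```

```text
bench z -0.00024137846000208237
fix ((483.4662780761719, -49.09394836425781), (267.78546142578125, 263.21282958984375), 80.46524047851562) 0.9737380299956178
0.05 0.06 239 [ 0.58   -0.0067  0.0557] [ 0.536 -0.165  0.05 ] [0.626 0.072 0.06 ]
0.06 0.068 142 [ 0.5658 -0.1007  0.0645] [ 0.537 -0.165  0.06 ] [0.627 0.069 0.068]
0.068 0.08 283 [ 0.5801 -0.0272  0.0741] [ 0.547 -0.164  0.068] [0.628 0.072 0.08 ]
0.08 0.13 50 [ 0.5691 -0.0911  0.1   ] [ 0.557 -0.149  0.08 ] [0.625 0.067 0.118]
rack ((418.2232360839844, -260.8251037597656), (117.1231918334961, 306.48309326171875), 49.97505187988281) 0.9737380299956178
0.05 0.06 49 [ 0.4805 -0.3105  0.0559] [ 0.418 -0.327  0.05 ] [ 0.54 -0.3   0.06]
0.06 0.068 99 [ 0.4823 -0.3114  0.0646] [ 0.422 -0.327  0.06 ] [ 0.537 -0.299  0.068]
0.068 0.08 143 [ 0.4894 -0.313   0.0706] [ 0.43  -0.327  0.068] [ 0.532 -0.301  0.075]
```

View pics/topc.png

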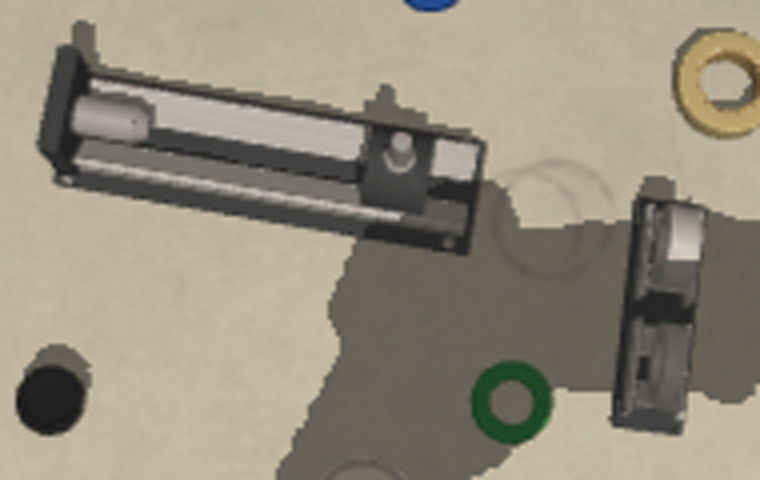

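View pics/scenec.png

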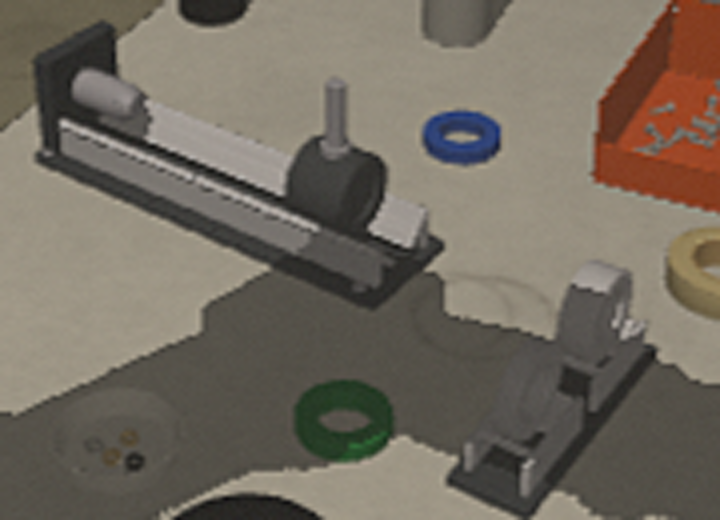

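The crops show the shoulder and arbor at the +y end of the fixture and the sleeve drawn back at the −y end. The thick ring is in the far (+x) rack nest, about (683,235) in the top crop. The thin ring is in the near nest, around (670,365). Now I'll fit the axes.

Run:
```python
from h import *
for nm in("top","scene"):
    t=dict(np.load(nm+"0.npz"));P=cloud(t).reshape(-1,3);ok=np.isfinite(P).all(1)&(t["z_map"].ravel()>0);P=P[ok]
    def sel(x0,x1,y0,y1,z0,z1):return P[(P[:,0]>x0)&(P[:,0]<x1)&(P[:,1]>y0)&(P[:,1]<y1)&(P[:,2]>z0)&(P[:,2]<z1)]
    print(nm)
    for n,b in dict(fix=(.5,.68,-.19,.11),rack=(.38,.58,-.36,-.265)).items():
        q=sel(*b,.005,.13);r=cv2.minAreaRect(q[:,:2].astype(np.float32)*1000);print(n,np.round(r[0],1),np.round(r[1],1),round(r[2],2))
    q=sel(.5,.68,-.19,-.05,.085,.112);print("post",len(q),np.median(q,0).round(4),q.min(0).round(4),q.max(0).round(4))
    q=sel(.45,.7,.04,.11,.07,.083);r=cv2.minAreaRect(q[:,:2].astype(np.float32)*1000);print("shoulder top",r)
    for n,x0,x1 in(("near",.4,.478),("far",.482,.56)):
        q=sel(x0,x1,-.35,-.27,.055,.076)
        r=cv2.minAreaRect(q[:,:2].astype(np.float32)*1000);print(n,len(q),r,q[:,2].max().round(4))
```

```text
top
fix [596.  -45.6] [290.6 155.2] 88.23
rack [ 479.9 -312.4] [ 46.4 149.6] 83.17
post 15 [ 0.558  -0.1422  0.0993] [ 0.5568 -0.1491  0.0878] [ 0.5609 -0.1391  0.1118]
shoulder top ((595.772216796875, 60.72184753417969), (14.259435653686523, 64.91820526123047), 80.96991729736328)
near 105 ((442.14703369140625, -308.06744384765625), (12.66793155670166, 47.28351593017578), 81.2571029663086) 0.0738
far 167 ((516.4977416992188, -316.104736328125), (20.76224136352539, 47.59446716308594), 84.70545196533203) 0.0746
scene
fix [613.5 -67. ] [271.4 162. ] 81.37
rack [ 477.  -311.8] [ 45.3 150.7] 82.13
post 51 [ 0.5563 -0.1439  0.0988] [ 0.5526 -0.1481  0.0861] [ 0.5603 -0.1372  0.1119]
shoulder top ((593.184326171875, 61.645225524902344), (17.100666046142578, 65.57598876953125), 82.57426452636719)
near 147 ((436.6922607421875, -306.3419189453125), (11.943859100341797, 43.715877532958984), 81.3951644897461) 0.0727
far 189 ((512.99658203125, -315.1304626464844), (19.849994659423828, 46.82759094238281), 82.42138671875) 0.0728
```

Request:
{"op": "arm_command", "data": {"dp": [[0, 0, 0], [0, 0, 0], [0, 0, 0], [0.8, -0.9, 0], [0.8, -0.9, 0], [0.8, -0.9, 0], [0.8, -0.9, 0], [0.8, -0.9, 0], [0.8, -0.9, 0], [0.8, -0.9, 0]], "angular": [[0, 0, 0.93], [0, 0, 0.93], [0, 0, 0.93], [0, 0, 0], [0, 0, 0], [0, 0, 0], [0, 0, 0], [0, 0, 0], [0, 0, 0], [0, 0, 0]], "claw": [1, 1, 1, 1, 1, 1, 1, 1, 1, 1], "force": 25}}

```text
clock: 1.1
position: [0.341, -0.4576, 0.2264]
ee_rot: [-3.135, 0.193, 0.001]
force: [0.3, -0.5, -0.5]
width: 0.999
gripper_force: 0.0
```

Request:
{"op": "arm_command", "data": {"dp": [[0.8, -0.9, 0], [0.8, -0.9, 0], [0.8, -0.9, 0], [0.8, -0.9, 0], [0.8, -0.9, 0], [0.8, -0.9, 0.5], [0, 0, 0.5], [0, 0, 0]], "angular": [[0, 0, 0], [0, 0, 0], [0, 0, 0], [0, 0, 0], [0, 0, 0], [0, 0, 0], [0, 0, 0], [0, 0, 0]], "claw": [0.7, 0.7, 0.7, 0.7, 0.7, 0.7, 0.7, 0.7]}}

```text
clock: 1.9
position: [0.4753, -0.3381, 0.1996]
ee_rot: [-3.134, 0.19, 0.006]
force: [0.1, -0.8, -0.8]
width: 0.7
gripper_force: 0.0
```

```bash
cat >> h.py <<'E'
from scipy.spatial.transform import Rotation as Ro
def here():
    from cell import arm
    s=arm.observe();R=Ro.from_rotvec(s["ee_rot"]).as_matrix()
    print("t",round(s["clock"],2),"p",np.round(s["position"],4),"head",np.degrees(np.arctan2(R[1,0],R[0,0])).round(2),"zax",R[:,2].round(4),"w",round(s["width"],3),"gf",round(s["gripper_force"],1),"F",np.round(s["force"],1));return s,R
def go(X,head,s=None):
    s,R=here();h=np.radians(head);Rg=np.array([[np.cos(h),np.sin(h),0],[np.sin(h),-np.cos(h),0],[0,0,-1]])
    print("turn units first",np.round(Ro.from_matrix(R.T@Rg).as_rotvec()/.15,2),"then shift units",np.round(Rg.T@(np.array(X)-s["position"])/.025,2))
def snap(n,f):
    from cell import arm
    d=arm.get_image(n);np.savez(f+".npz",**d);cv2.imwrite(f"pics/{f}.png",rgb(d));return d
E
python3 - <<'E'
from h import *
here();d=snap("wrist","w1");print(d["K"][0,0],d["R"].round(3).tolist(),(-d["R"].T@d["t"]).round(3))
E
```

```text
t 1.9 p [ 0.4753 -0.3381  0.1996] head -6.93 zax [-0.0034  0.0019 -1.    ] w 0.7 gf 0.0 F [ 0.1 -0.8 -0.8]
328.79798031286805 [[-0.12, -0.993, -0.001], [-0.956, 0.115, 0.27], [-0.268, 0.034, -0.963]] [ 0.548 -0.347  0.357]
```

View pics/w1.png

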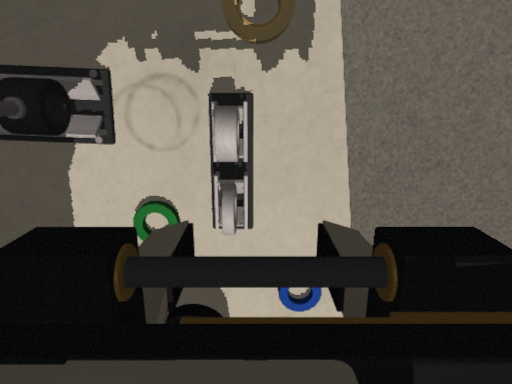

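The wrist view shows the thick ring at (228,133) and the thin ring at (229,207). The fixture's sleeve end is at (0–110, 65–140).

Run:
```python
from h import *
d=dict(np.load("w1.npz"));P=cloud(d)[:245].reshape(-1,3);P=P[np.isfinite(P).all(1)]
for n,x0,x1 in(("thin",.4,.478),("thick",.482,.56)):
    q=P[(P[:,0]>x0)&(P[:,0]<x1)&(abs(P[:,1]+.314)<.04)&(P[:,2]>.05)&(P[:,2]<.08)]
    r=cv2.minAreaRect(q[:,:2].astype(np.float32)*1000);print(n,len(q),r,q[:,2].max().round(4))
    k=q[q[:,2]>.068];print("  crest",len(k),((k.max(0)+k.min(0))/2).round(4),np.median(k,0).round(4))
go((.515,-.3158,.13),-7)
```

```text
thin 648 ((443.83160400390625, -308.33221435546875), (11.983880996704102, 49.996707916259766), 83.02299499511719) 0.0736
  crest 347 [ 0.444  -0.3083  0.0708] [ 0.4447 -0.3085  0.0705]
thick 1265 ((517.7390747070312, -316.855224609375), (20.097688674926758, 48.83490753173828), 83.2276611328125) 0.0735
  crest 706 [ 0.5169 -0.3167  0.0707] [ 0.5175 -0.3169  0.0707]
t 1.95 p [ 0.4749 -0.3394  0.2007] head -7.04 zax [-2.6e-03  8.0e-04 -1.0e+00] w 0.7 gf 0.0 F [-0.8  0.4 -0.4]
turn units first [-0.    0.02 -0.  ] then shift units [ 1.48 -1.13  2.83]
```

Request:
{"op": "arm_command", "data": {"dp": [[0.8, -0.55, 0], [0.78, -0.55, 0], [0, 0, 0.9], [0, 0, 0.9], [0, 0, 0.9], [0, 0, 0.9], [0, 0, 0.9], [0, 0, 0.7], [0, 0, 0.6], [0, 0, 0]], "angular": [[0, 0, 0], [0, 0, 0], [0, 0, 0], [0, 0, 0], [0, 0, 0], [0, 0, 0], [0, 0, 0], [0, 0, 0], [0, 0, 0], [0, 0, 0]], "claw": [0.7, 0.7, 0.7, 0.7, 0.7, 0.7, 0.7, 0.7, 0.7, 0.7]}}

```text
clock: 2.95
position: [0.517, -0.3175, 0.0552]
ee_rot: [-3.135, 0.195, 0.004]
force: [-0.7, -0.4, -0.1]
width: 0.704
gripper_force: 0.0
```

Request:
{"op": "arm_command", "data": {"dp": [[0, 0, 0], [0, 0, 0], [0, 0, 0], [0, 0, 0], [0, 0, 0], [0, 0, 0], [0, 0, 0], [0, 0, 0]], "angular": [[0, 0, 0], [0, 0, 0], [0, 0, 0], [0, 0, 0], [0, 0, 0], [0, 0, 0], [0, 0, 0], [0, 0, 0]], "claw": [0.1, 0.1, 0.1, 0.1, 0.1, 0.1, 0.1, 0.1], "force": 25}}

```text
clock: 3.75
position: [0.5187, -0.317, 0.0569]
ee_rot: [3.136, -0.193, 0.0]
force: [-0.7, 0.6, 2.2]
width: 0.217
gripper_force: 25.0
```

Run:
```python
from h import *
here()
```

```text
t 3.75 p [ 0.5187 -0.317   0.0569] head -7.03 zax [ 2.e-04 -1.e-04 -1.e+00] w 0.217 gf 25.0 F [-0.7  0.6  2.2]
```

Request:
{"op": "arm_command", "data": {"dp": [[0, 0, -0.5], [0, 0, -1], [0, 0, -1], [0, 0, -1], [0, -0.5, -1], [-0.3, -0.9, -0.9], [-0.4, -1, -0.4], [-0.4, -1, 0], [-0.4, -1, 0], [-0.4, -1, 0]], "angular": [[0, 0, 0], [0, 0, 0], [0, 0, 0], [0, 0, 0], [0, 0, 0], [0, 0, 0], [0, 0, 0], [0, 0, 0], [0, 0, 0], [0, 0, 0]], "claw": [0.1, 0.1, 0.1, 0.1, 0.1, 0.1, 0.1, 0.1, 0.1, 0.1]}}

```text
clock: 4.75
position: [0.4875, -0.1762, 0.2026]
ee_rot: [3.135, -0.193, 0.001]
force: [0.6, 0.7, -1.8]
width: 0.218
gripper_force: 25.0
```

Request:
{"op": "arm_command", "data": {"dp": [[-0.4, -1, 0], [-0.4, -1, 0], [-0.4, -1, 0], [-0.3, -1, 0], [0, -1, 0], [0, -0.8, 0], [0, 0, 0]], "angular": [[0, 0, 0], [0, 0, 0], [0, 0, 0], [0, 0, 0], [0, 0, 0], [0, 0, 0], [0, 0, 0]], "claw": [0.1, 0.1, 0.1, 0.1, 0.1, 0.1, 0.1]}}

```text
clock: 5.45
position: [0.4687, -0.0256, 0.2026]
ee_rot: [-3.135, 0.186, -0.001]
force: [0.0, -0.5, -0.9]
width: 0.213
gripper_force: 25.0
```

Run:
```python
from h import *
here();d=snap("wrist","w2")
P=cloud(d);
def rep(n,m,f=None):
    q=P[m]; q=q[np.isfinite(q).all(1)]
    r=cv2.minAreaRect(q[:,:2].astype(np.float32)*1000);print(n,len(q),np.round(r[0],1),np.round(r[1],1),round(r[2],2))
x,y,z=P[...,0],P[...,1],P[...,2]
reg=(x>.49)&(x<.68)&(y>-.2)&(y<.11)
rep("shoulder top",reg&(y>.03)&(z>.074)&(z<.082))
rep("base",reg&(z>.004)&(z<.1))
rep("post",reg&(z>.085)&(z<.13)&(y<-.1))
rep("arbor top",reg&(z>.056)&(z<.064)&(y>.0)&(y<.06))
m=reg&(z>.05)&(z<.062)&(y>-.0)&(y<.06)
```

```text
t 5.45 p [ 0.4687 -0.0256  0.2026] head -6.79 zax [ 0.001  0.001 -1.   ] w 0.213 gf 25.0 F [ 0.  -0.5 -0.9]
shoulder top 1489 [594.9  61. ] [14.8 62.7] 80.63
base 23405 [576.5 -63.6] [269.5  76.2] 80.8
post 516 [ 563.4 -143.3] [11.5 11.9] 38.78
arbor top 1041 [591.7  33.7] [42.9 63.5] 80.69
```

View pics/w2.png

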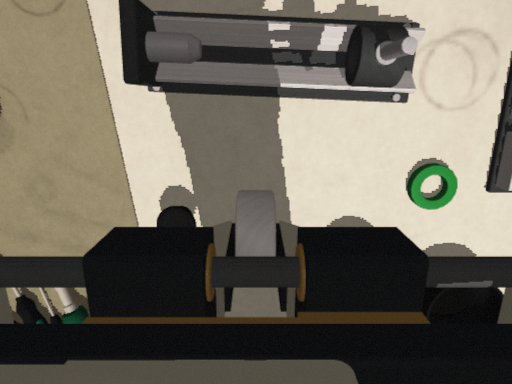

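The wrist view shows the arbor at (145–200,47), the sleeve and post at (350–410,45), and the ring held upright in the fingers. The base fit is 269.5 x 76.2 mm, which matches the given size, with the axis at about 80.75°. Next is the thick ring at 85 mm from the shoulder.

Run:
```python
from h import *
d=dict(np.load("w2.npz"));P=cloud(d);u=np.array([np.cos(np.radians(80.75)),np.sin(np.radians(80.75))]);n=np.array([u[1],-u[0]])
U=P[...,:2]@u;N=P[...,:2]@n;z=P[...,2]
m=(U>.105)&(U<.135)&(abs(N-.578)<.02)&(z>.045)
print("arbor N at crest",np.median(N[m&(z>np.percentile(z[m],80))]),np.percentile(z[m],[50,95]),"N range",np.percentile(N[m],[2,98]))
m=(U>.06)&(U<.2)&(abs(N-.578)<.015)&(z>.052)&(z<.066);print("arbor tip U",np.percentile(U[m],[1,99]))
m=(abs(N-.578)<.03)&(U>.1)&(z>.066)&(z<.075);print("shoulder face U",np.percentile(U[m],[2,50]))
p=lambda U,N:U*u+N*n
print(p(.063,.5785));go((*p(.063,.5785),.057),-9.25)
```

```text
arbor N at crest 0.5790929352922294 [0.05594849 0.05877501] N range [0.56695502 0.59017522]
arbor tip U [0.10499105 0.149406  ]
shoulder face U [0.14857949 0.14909738]
[ 0.58110418 -0.0308088 ]
t 5.5 p [ 0.4686 -0.0274  0.2024] head -6.88 zax [ 5.e-04  1.e-04 -1.e+00] w 0.217 gf 25.0 F [-0.4  0.9 -1.3]
turn units first [-0.   -0.    0.28] then shift units [ 4.46 -0.59  5.82]
```

Request:
{"op": "arm_command", "data": {"dp": [[0, 0, 0], [0.9, -0.1, 0], [0.9, -0.12, 0], [0.9, -0.12, 0], [0.9, -0.12, 0], [0.88, -0.13, 0], [0, 0, 0.8], [0, 0, 0.9], [0, 0, 0.9], [0, 0, 0]], "angular": [[0, 0, 0.28], [0, 0, 0], [0, 0, 0], [0, 0, 0], [0, 0, 0], [0, 0, 0], [0, 0, 0], [0, 0, 0], [0, 0, 0], [0, 0, 0]], "claw": [0.1, 0.1, 0.1, 0.1, 0.1, 0.1, 0.1, 0.1, 0.1, 0.1]}}

```text
clock: 6.5
position: [0.5792, -0.034, 0.1342]
ee_rot: [3.129, -0.261, -0.009]
force: [-0.5, -0.7, -0.8]
width: 0.213
gripper_force: 25.0
```

Run:
```python
from h import *
go((.5816,-.0305,.0565),-9.25)
```

```text
t 6.5 p [ 0.5792 -0.034   0.1342] head -9.52 zax [-5.6e-03 -9.0e-04 -1.0e+00] w 0.213 gf 25.0 F [-0.5 -0.7 -0.8]
turn units first [ 0.01  0.04 -0.03] then shift units [ 0.07 -0.15  3.11]
```

Request:
{"op": "arm_command", "data": {"dp": [[0.05, -0.1, 0.7], [0, 0, 0.8], [0, 0, 0.6], [0, 0, 0.4], [0, 0, 0.3], [0, 0, 0.2], [0, 0, 0.1], [0, 0, 0]], "angular": [[0, 0, 0], [0, 0, 0], [0, 0, 0], [0, 0, 0], [0, 0, 0], [0, 0, 0], [0, 0, 0], [0, 0, 0]], "claw": [0.1, 0.1, 0.1, 0.1, 0.1, 0.1, 0.1, 0.1]}}

```text
clock: 7.3
position: [0.5832, -0.0303, 0.0594]
ee_rot: [3.131, -0.259, 0.0]
force: [-0.4, 0.6, -1.2]
width: 0.209
gripper_force: 25.0
```

Run:
```python
from h import *
go((.5816,-.0305,.0565),-9.25)
```

```text
t 7.3 p [ 0.5832 -0.0303  0.0594] head -9.44 zax [ 2.e-04 -1.e-04 -1.e+00] w 0.209 gf 25.0 F [-0.4  0.6 -1.2]
turn units first [ 0.   -0.   -0.02] then shift units [-0.06  0.02  0.11]
```

Request:
{"op": "arm_command", "data": {"dp": [[0, 0, 0.05], [0, 0, 0.05], [0, 0, 0.05], [0, 0, 0]], "angular": [[0, 0, 0], [0, 0, 0], [0, 0, 0], [0, 0, 0]], "claw": [0.1, 0.1, 0.1, 0.1]}}

```text
clock: 7.7
position: [0.5836, -0.0302, 0.0567]
ee_rot: [-3.131, 0.259, -0.002]
force: [-3.1, -0.5, 10.9]
width: 0.213
gripper_force: 25.0
```

Contact with the vee (11 N up). I'll release with limited opening and rise.

Request:
{"op": "arm_command", "data": {"dp": [[0, 0, 0], [0, 0, 0], [0, 0, 0], [0, 0, -0.2], [0, 0, -0.6], [0, 0, -1], [0, 0, -1], [0, 0, -1], [0, 0, -1], [0, 0, -1]], "angular": [[0, 0, 0], [0, 0, 0], [0, 0, 0], [0, 0, 0], [0, 0, 0], [0, 0, 0], [0, 0, 0], [0, 0, 0], [0, 0, 0], [0, 0, 0]], "claw": [0.33, 0.33, 0.33, 0.33, 0.33, 0.33, 0.33, 0.33, 0.33, 0.33]}}

```text
clock: 8.7
position: [0.5829, -0.0302, 0.2019]
ee_rot: [-3.131, 0.258, -0.0]
force: [-0.4, 0.4, -0.3]
width: 0.331
gripper_force: 0.0
```

Run:
```python
from h import *
d=snap("top","t2");P=cloud(d);x,y,z=P[...,0],P[...,1],P[...,2]
go((.444,-.3083,.0565),-7)
```

```text
t 8.75 p [ 0.5851 -0.0301  0.2062] head -9.44 zax [ 6.1e-03  2.0e-04 -1.0e+00] w 0.329 gf 0.0 F [ 2.1 -0.7  3.9]
turn units first [-0.01 -0.04 -0.28] then shift units [-4.24 11.73  5.99]
```

Request:
{"op": "arm_command", "data": {"dp": [[0, 0, 0], [-0.4, 0.95, 0], [-0.4, 0.95, 0], [-0.4, 0.95, 0], [-0.4, 0.95, 0], [-0.4, 0.95, 0], [-0.4, 0.95, 0], [-0.4, 0.95, 0], [-0.4, 0.95, 0], [-0.4, 0.95, 0]], "angular": [[0, 0, -0.28], [0, 0, 0], [0, 0, 0], [0, 0, 0], [0, 0, 0], [0, 0, 0], [0, 0, 0], [0, 0, 0], [0, 0, 0], [0, 0, 0]], "claw": [0.5, 0.5, 0.5, 0.5, 0.5, 0.5, 0.5, 0.5, 0.5, 0.5]}}

```text
clock: 9.75
position: [0.467, -0.2322, 0.2007]
ee_rot: [3.136, -0.193, 0.0]
force: [0.1, -0.4, 0.1]
width: 0.503
gripper_force: 0.0
```

Request:
{"op": "arm_command", "data": {"dp": [[-0.3, 0.95, 0], [-0.2, 0.95, 0], [0, 0.9, 0], [0, 0.3, 0.3], [0, 0, 0.9], [0, 0, 0.9], [0, 0, 0.9], [0, 0, 0]], "angular": [[0, 0, 0], [0, 0, 0], [0, 0, 0], [0, 0, 0], [0, 0, 0], [0, 0, 0], [0, 0, 0], [0, 0, 0]], "claw": [0.5, 0.5, 0.5, 0.5, 0.5, 0.5, 0.5, 0.5]}}

```text
clock: 10.55
position: [0.4441, -0.3047, 0.1225]
ee_rot: [-3.133, 0.191, 0.008]
force: [-0.1, -0.3, 0.2]
width: 0.5
gripper_force: 0.0
```

Run:
```python
from h import *
go((.444,-.3083,.058),-7)
d=snap("scene","s2")
cv2.imwrite("pics/s2c.png",cv2.resize(rgb(d)[165:295,185:365],None,fx=4,fy=4,interpolation=cv2.INTER_CUBIC))
```

```text
t 10.55 p [ 0.4441 -0.3047  0.1225] head -6.98 zax [-0.0047  0.0032 -1.    ] w 0.5 gf 0.0 F [-0.1 -0.3  0.2]
turn units first [-0.02  0.03  0.  ] then shift units [0.01 0.14 2.58]
```

View pics/s2c.png

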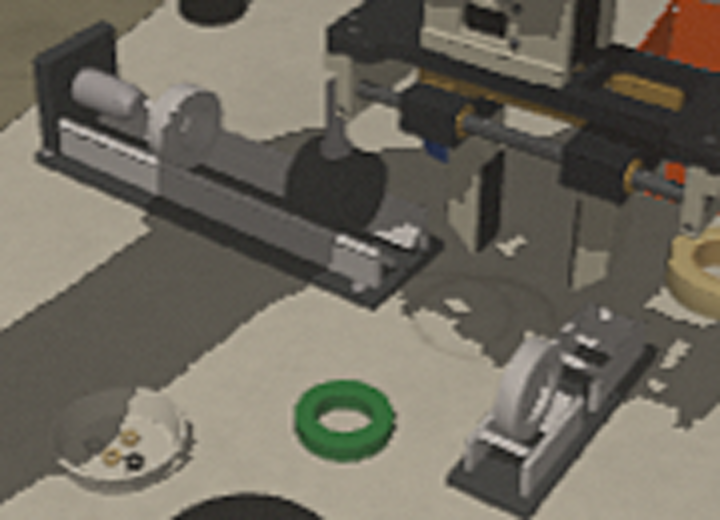

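The scene view shows the thick ring standing upright in the vee just off the arbor tip (185,120), and the thin ring still in its nest (530,390). Next I'll grasp the thin ring.

Request:
{"op": "arm_command", "data": {"dp": [[0, 0.14, 0.6], [0, 0, 0.8], [0, 0, 0.7], [0, 0, 0.45], [0, 0, 0], [0, 0, 0]], "angular": [[0, 0, 0], [0, 0, 0], [0, 0, 0], [0, 0, 0], [0, 0, 0], [0, 0, 0]], "claw": [0.5, 0.5, 0.5, 0.5, 0.5, 0.5]}}

```text
clock: 11.2
position: [0.4458, -0.3103, 0.0625]
ee_rot: [3.135, -0.192, 0.001]
force: [-0.2, -1.1, 0.5]
width: 0.502
gripper_force: 0.0
```

Request:
{"op": "arm_command", "data": {"dp": [[0, 0, 0], [0, 0, 0], [0, 0, 0], [0, 0, 0], [0, 0, 0], [0, 0, 0], [0, 0, 0]], "angular": [[0, 0, 0], [0, 0, 0], [0, 0, 0], [0, 0, 0], [0, 0, 0], [0, 0, 0], [0, 0, 0]], "claw": [0.05, 0.05, 0.05, 0.05, 0.05, 0.05, 0.05]}}

```text
clock: 11.9
position: [0.4453, -0.3103, 0.0618]
ee_rot: [3.136, -0.193, 0.0]
force: [0.2, 0.2, 0.5]
width: 0.13
gripper_force: 25.0
```

Run:
```python
from h import *
d=dict(np.load("s2.npz"));P=cloud(d);u=np.array([np.cos(np.radians(80.75)),np.sin(np.radians(80.75))]);n=np.array([u[1],-u[0]])
for D in(d,dict(np.load("t2.npz"))):
    P=cloud(D);U=P[...,:2]@u;N=P[...,:2]@n;z=P[...,2]
    m=(U>.03)&(U<.1)&(abs(N-.579)<.012)&(z>.064)&(z<.078);print("thick U range",m.sum(),np.percentile(U[m],[3,97]) if m.any() else 0)
p=lambda U,N:U*u+N*n
go((*p(.0245,.579),.2),-9.25)
```

```text
thick U range 47 [0.05512538 0.07436186]
thick U range 0 0
t 11.9 p [ 0.4453 -0.3103  0.0618] head -7.04 zax [ 2.e-04 -2.e-04 -1.e+00] w 0.13 gf 25.0 F [0.2 0.2 0.5]
turn units first [ 0.   -0.    0.26] then shift units [  3.58 -10.37  -5.53]
```

Request:
{"op": "arm_command", "data": {"dp": [[0, 0, -0.5], [0, 0, -1], [0, 0, -1], [0, 0, -1], [0.3, -0.5, -1], [0.3, -0.9, -1], [0.3, -0.9, 0], [0.3, -0.9, 0], [0.3, -0.9, 0], [0.3, -0.9, 0]], "angular": [[0, 0, 0], [0, 0, 0.26], [0, 0, 0], [0, 0, 0], [0, 0, 0], [0, 0, 0], [0, 0, 0], [0, 0, 0], [0, 0, 0], [0, 0, 0]], "claw": [0.05, 0.05, 0.05, 0.05, 0.05, 0.05, 0.05, 0.05, 0.05, 0.05]}}

```text
clock: 12.9
position: [0.51, -0.1931, 0.2002]
ee_rot: [3.131, -0.254, 0.001]
force: [-0.1, -0.6, -0.8]
width: 0.127
gripper_force: 25.0
```

Request:
{"op": "arm_command", "data": {"dp": [[0.3, -0.9, 0], [0.3, -0.9, 0], [0.3, -0.9, 0], [0.3, -0.9, 0], [0.3, -0.9, 0], [0.28, -0.77, 0], [0, 0, 0], [0, 0, 0]], "angular": [[0, 0, 0], [0, 0, 0], [0, 0, 0], [0, 0, 0], [0, 0, 0], [0, 0, 0], [0, 0, 0], [0, 0, 0]], "claw": [0.05, 0.05, 0.05, 0.05, 0.05, 0.05, 0.05, 0.05]}}

```text
clock: 13.7
position: [0.5748, -0.0711, 0.1997]
ee_rot: [3.131, -0.252, -0.0]
force: [-0.7, -0.0, -1.5]
width: 0.127
gripper_force: 25.0
```

Run:
```python
from h import *
u=np.array([np.cos(np.radians(80.75)),np.sin(np.radians(80.75))]);n=np.array([u[1],-u[0]])
p=lambda U,N:U*u+N*n
go((*p(.022,.579),.062),-9.25)
```

```text
t 13.7 p [ 0.5748 -0.0711  0.1997] head -9.22 zax [-1.e-04 -3.e-04 -1.e+00] w 0.127 gf 25.0 F [-0.7 -0.  -1.5]
turn units first [0. 0. 0.] then shift units [0.01 0.01 5.51]
```

Request:
{"op": "arm_command", "data": {"dp": [[0, 0, 0.7], [0, 0, 0.9], [0, 0, 0.9], [0, 0, 0.9], [0, 0, 0.8], [0, 0, 0.6], [0, 0, 0.4], [0, 0, 0.2], [0, 0, 0.05], [0, 0, 0]], "angular": [[0, 0, 0], [0, 0, 0], [0, 0, 0], [0, 0, 0], [0, 0, 0], [0, 0, 0], [0, 0, 0], [0, 0, 0], [0, 0, 0], [0, 0, 0]], "claw": [0.05, 0.05, 0.05, 0.05, 0.05, 0.05, 0.05, 0.05, 0.05, 0.05]}}

```text
clock: 14.7
position: [0.5754, -0.0716, 0.0636]
ee_rot: [3.131, -0.254, 0.002]
force: [1.4, 0.0, -0.0]
width: 0.128
gripper_force: 25.0
```

Request:
{"op": "arm_command", "data": {"dp": [[0, 0, 0.05], [0, 0, 0]], "angular": [[0, 0, 0], [0, 0, 0]], "claw": [0.05, 0.05]}}

```text
clock: 14.9
position: [0.5761, -0.0712, 0.0627]
ee_rot: [-3.131, 0.254, -0.004]
force: [0.9, -1.2, 4.5]
width: 0.128
gripper_force: 25.0
```

Request:
{"op": "arm_command", "data": {"dp": [[0, 0, 0.04], [0, 0, 0], [0, 0, 0], [0, 0, 0], [0, 0, -0.2], [0, 0, -0.5], [0, 0, -1], [0, 0, -1], [0, 0, -1], [0, 0, -1]], "angular": [[0, 0, 0], [0, 0, 0], [0, 0, 0], [0, 0, 0], [0, 0, 0], [0, 0, 0], [0, 0, 0], [0, 0, 0], [0, 0, 0], [0, 0, 0]], "claw": [0.05, 0.2, 0.2, 0.2, 0.2, 0.2, 0.2, 0.2, 0.2, 0.2]}}

```text
clock: 15.9
position: [0.5749, -0.0712, 0.1804]
ee_rot: [-3.131, 0.254, -0.001]
force: [-0.3, -0.6, -0.3]
width: 0.199
gripper_force: 0.0
```

Request:
{"op": "arm_command", "data": {"dp": [[-1, 0.9, 0], [-1, 0.9, 0], [-1, 0.9, 0], [-1, 0.9, 0], [0, 0.9, 0], [0, 0, 0]], "angular": [[0, 0, 0], [0, 0, 0], [0, 0, 0], [0, 0, 0], [0, 0, 0], [0, 0, 0]], "claw": [0.2, 0.2, 0.2, 0.2, 0.2, 0.2]}}

```text
clock: 16.5
position: [0.4569, -0.1694, 0.1795]
ee_rot: [3.129, -0.261, 0.002]
force: [0.3, 0.7, -0.1]
width: 0.201
gripper_force: 0.0
```

Run:
```python
from h import *
here();d=snap("wrist","w3")
P=cloud(d);u=np.array([np.cos(np.radians(80.75)),np.sin(np.radians(80.75))]);n=np.array([u[1],-u[0]])
U=P[...,:2]@u;N=P[...,:2]@n;z=P[...,2]
m=(U>-.02)&(U<.1)&(abs(N-.579)<.012)&(z>.066)&(z<.078);print("U hist",np.histogram(U[m],np.arange(-.02,.1,.005)))
m=(U>-.12)&(U<.04)&(abs(N-.579)<.02)&(z>.085)&(z<.13);print("post",np.percentile(U[m],[2,98]),np.percentile(N[m],[2,98]),z[m].max())
```

```text
t 16.5 p [ 0.4569 -0.1694  0.1795] head -9.53 zax [ 9.0e-04 -1.8e-03 -1.0e+00] w 0.201 gf 0.0 F [ 0.3  0.7 -0.1]
U hist (array([  0,   0,   0,   0,   0,   0,   0, 188, 230, 164,   0,   0,   0,
         0, 141, 238, 222, 218, 150,   0,   0,   0,   0]), array([-2.00000000e-02, -1.50000000e-02, -1.00000000e-02, -5.00000000e-03,
        3.46944695e-18,  5.00000000e-03,  1.00000000e-02,  1.50000000e-02,
        2.00000000e-02,  2.50000000e-02,  3.00000000e-02,  3.50000000e-02,
        4.00000000e-02,  4.50000000e-02,  5.00000000e-02,  5.50000000e-02,
        6.00000000e-02,  6.50000000e-02,  7.00000000e-02,  7.50000000e-02,
        8.00000000e-02,  8.50000000e-02,  9.00000000e-02,  9.50000000e-02]))
post [-0.05726016 -0.04656104] [0.57328944 0.58408132] 0.1174090358717355
```

View pics/w3.png

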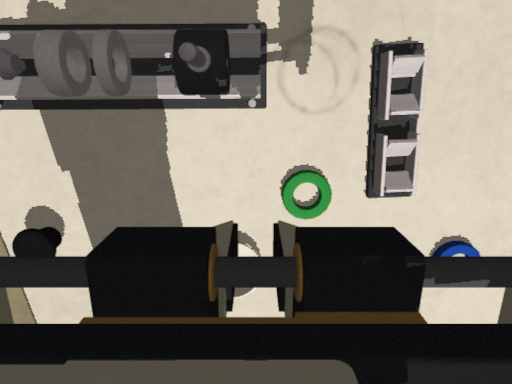

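The wrist view shows the thick ring at (62,63) and the thin ring at (112,62), both upright in the vee, with the sleeve post at (190,52). Next I'll take hold of the post.

Run:
```python
from h import *
u=np.array([np.cos(np.radians(80.75)),np.sin(np.radians(80.75))]);n=np.array([u[1],-u[0]])
print(p:=-.052*u+.579*n, .0968*u+.579*n)
go((*p,.081),-9.25)
```

```text
[ 0.56311228 -0.14439376] [0.58703078 0.0024713 ]
t 16.55 p [ 0.4579 -0.1675  0.1793] head -9.44 zax [ 1.3e-03 -7.0e-04 -1.0e+00] w 0.2 gf 0.0 F [-0.2  0.8  0.3]
turn units first [ 0.   -0.01 -0.02] then shift units [ 4.01 -1.59  3.93]
```

Request:
{"op": "arm_command", "data": {"dp": [[0.8, -0.35, 0], [0.9, -0.35, 0], [0.9, -0.35, 0], [0.9, -0.35, 0], [0.5, -0.2, 0], [0, 0, 0], [0, 0, 0.5], [0, 0, 0]], "angular": [[0, 0, 0], [0, 0, 0], [0, 0, 0], [0, 0, 0], [0, 0, 0], [0, 0, 0], [0, 0, 0], [0, 0, 0]], "claw": [0.5, 0.5, 0.5, 0.5, 0.5, 0.5, 0.5, 0.5]}}

```text
clock: 17.35
position: [0.5611, -0.1429, 0.1639]
ee_rot: [3.131, -0.255, -0.006]
force: [-1.1, -0.4, 0.7]
width: 0.499
gripper_force: 0.0
```

Run:
```python
from h import *
go((.5631,-.1444,.081),-9.25)
```

```text
t 17.35 p [ 0.5611 -0.1429  0.1639] head -9.3 zax [-3.5e-03  3.0e-04 -1.0e+00] w 0.499 gf 0.0 F [-1.1 -0.4  0.7]
turn units first [ 0.    0.02 -0.01] then shift units [0.09 0.05 3.31]
```

Request:
{"op": "arm_command", "data": {"dp": [[0.06, 0.05, 0.7], [0, 0, 0.8], [0, 0, 0.8], [0, 0, 0.6], [0, 0, 0.35], [0, 0, 0], [0, 0, 0], [0, 0, 0], [0, 0, 0], [0, 0, 0]], "angular": [[0, 0, 0], [0, 0, 0], [0, 0, 0], [0, 0, 0], [0, 0, 0], [0, 0, 0], [0, 0, 0], [0, 0, 0], [0, 0, 0], [0, 0, 0]], "claw": [0.5, 0.5, 0.5, 0.5, 0.5, 0.05, 0.05, 0.05, 0.05, 0.05], "force": 30}}

```text
clock: 18.35
position: [0.5649, -0.1443, 0.085]
ee_rot: [3.131, -0.254, 0.002]
force: [-0.2, -1.4, 2.2]
width: 0.124
gripper_force: 30.0
```

Run:
```python
from h import *
go((.587,.0025,.081),-9.25)
```

```text
t 18.35 p [ 0.5649 -0.1443  0.085 ] head -9.27 zax [ 1.e-03 -2.e-04 -1.e+00] w 0.124 gf 30.0 F [-0.2 -1.4  2.2]
turn units first [ 0.   -0.01 -0.  ] then shift units [-0.07 -5.94  0.16]
```

Request:
{"op": "arm_command", "data": {"dp": [[0, -0.2, 0], [0, -0.3, 0], [0, -0.4, 0], [0, -0.4, 0], [0, -0.3, 0], [0, -0.2, 0], [0, -0.2, 0], [0, -0.2, 0], [0, -0.2, 0], [0, -0.2, 0]], "angular": [[0, 0, 0], [0, 0, 0], [0, 0, 0], [0, 0, 0], [0, 0, 0], [0, 0, 0], [0, 0, 0], [0, 0, 0], [0, 0, 0], [0, 0, 0]], "claw": [0.05, 0.05, 0.05, 0.05, 0.05, 0.05, 0.05, 0.05, 0.05, 0.05]}}

```text
clock: 19.35
position: [0.5754, -0.0797, 0.085]
ee_rot: [3.131, -0.254, 0.001]
force: [-1.2, -3.1, 6.0]
width: 0.122
gripper_force: 30.0
```

Request:
{"op": "arm_command", "data": {"dp": [[0, -0.15, 0], [0, -0.15, 0], [0, -0.15, 0], [0, -0.15, 0], [0, -0.15, 0], [0, -0.15, 0], [0, -0.15, 0], [0, -0.15, 0], [0, 0, 0]], "angular": [[0, 0, 0], [0, 0, 0], [0, 0, 0], [0, 0, 0], [0, 0, 0], [0, 0, 0], [0, 0, 0], [0, 0, 0], [0, 0, 0]], "claw": [0.05, 0.05, 0.05, 0.05, 0.05, 0.05, 0.05, 0.05, 0.05]}}

```text
clock: 20.25
position: [0.5802, -0.05, 0.085]
ee_rot: [3.131, -0.253, 0.001]
force: [-2.1, -2.8, 5.5]
width: 0.123
gripper_force: 30.0
```

Run:
```python
from h import *
go((.587,.0025,.084),-9.25);d=snap("scene","s3")
cv2.imwrite("pics/s3c.png",cv2.resize(rgb(d)[160:245,185:305],None,fx=5,fy=5,interpolation=cv2.INTER_CUBIC))
```

```text
t 20.25 p [ 0.5802 -0.05    0.085 ] head -9.24 zax [ 8.e-04 -4.e-04 -1.e+00] w 0.123 gf 30.0 F [-2.1 -2.8  5.5]
turn units first [ 0.   -0.01  0.  ] then shift units [-0.07 -2.11  0.04]
```

View pics/s3c.png

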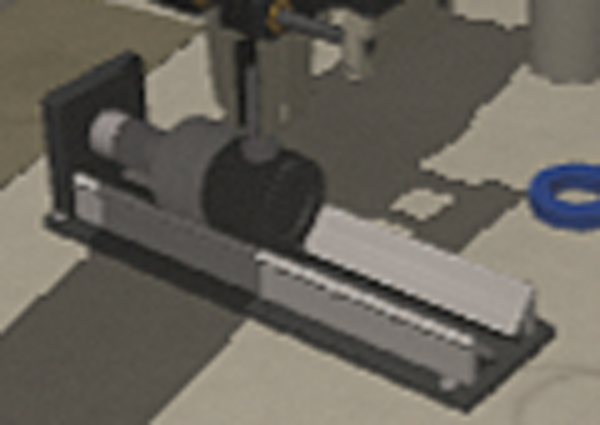

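The rings are upright and together ahead of the sleeve, around (185,165), and close to the arbor tip. I'll keep pushing.

Request:
{"op": "arm_command", "data": {"dp": [[0, -0.15, 0], [0, -0.15, 0], [0, -0.15, 0], [0, -0.15, 0], [0, -0.15, 0], [0, -0.15, 0], [0, -0.15, 0], [0, -0.15, 0], [0, -0.15, 0], [0, -0.15, 0]], "angular": [[0, 0, 0], [0, 0, 0], [0, 0, 0], [0, 0, 0], [0, 0, 0], [0, 0, 0], [0, 0, 0], [0, 0, 0], [0, 0, 0], [0, 0, 0]], "claw": [0.05, 0.05, 0.05, 0.05, 0.05, 0.05, 0.05, 0.05, 0.05, 0.05]}}

```text
clock: 21.3
position: [0.5861, -0.0138, 0.085]
ee_rot: [3.13, -0.255, 0.001]
force: [-1.0, -4.6, 5.9]
width: 0.121
gripper_force: 30.0
```

Request:
{"op": "arm_command", "data": {"dp": [[0, -0.1, 0], [0, -0.1, 0], [0, -0.1, 0], [0, -0.1, 0], [0, 0, 0]], "angular": [[0, 0, 0], [0, 0, 0], [0, 0, 0], [0, 0, 0], [0, 0, 0]], "claw": [0.05, 0.05, 0.05, 0.05, 0.05]}}

```text
clock: 21.8
position: [0.5878, -0.0034, 0.085]
ee_rot: [3.131, -0.254, 0.001]
force: [-1.6, -3.1, 5.8]
width: 0.123
gripper_force: 30.0
```

Run:
```python
from h import *
go((.587,.0025,.084),-9.25)
```

```text
t 21.8 p [ 0.5878 -0.0034  0.085 ] head -9.26 zax [ 7.e-04 -6.e-04 -1.e+00] w 0.123 gf 30.0 F [-1.6 -3.1  5.8]
turn units first [ 0.   -0.01 -0.  ] then shift units [-0.07 -0.23  0.04]
```

Not yet at the stop, so I'll creep on until the force rises.

Request:
{"op": "arm_command", "data": {"dp": [[0, -0.07, 0], [0, -0.07, 0], [0, -0.05, 0], [0, -0.04, 0], [0, 0, 0]], "angular": [[0, 0, 0], [0, 0, 0], [0, 0, 0], [0, 0, 0], [0, 0, 0]], "claw": [0.05, 0.05, 0.05, 0.05, 0.05]}}

```text
clock: 22.3
position: [0.5887, 0.002, 0.085]
ee_rot: [3.131, -0.254, 0.001]
force: [-0.7, -3.1, 6.4]
width: 0.124
gripper_force: 30.0
```

Request:
{"op": "arm_command", "data": {"dp": [[0, -0.04, 0], [0, -0.04, 0], [0, 0, 0]], "angular": [[0, 0, 0], [0, 0, 0], [0, 0, 0]], "claw": [0.05, 0.05, 0.05]}}

```text
clock: 22.6
position: [0.5887, 0.0025, 0.085]
ee_rot: [3.129, -0.255, 0.0]
force: [-2.4, -8.1, 7.6]
width: 0.123
gripper_force: 30.0
```

Request:
{"op": "arm_command", "data": {"dp": [[0, -0.05, 0], [0, -0.05, 0], [0, 0, 0]], "angular": [[0, 0, 0], [0, 0, 0], [0, 0, 0]], "claw": [0.05, 0.05, 0.05]}}

```text
clock: 22.9
position: [0.5888, 0.0025, 0.085]
ee_rot: [3.126, -0.258, -0.0]
force: [-3.0, -12.9, 10.1]
width: 0.124
gripper_force: 30.0
```

Run:
```python
from h import *
go((.587,.0025,.084),-9.25);d=snap("scene","s4")
cv2.imwrite("pics/s4c.png",cv2.resize(rgb(d)[160:245,185:305],None,fx=5,fy=5,interpolation=cv2.INTER_CUBIC))
```

```text
t 22.9 p [0.5888 0.0025 0.085 ] head -9.44 zax [-7.0e-04 -4.7e-03 -1.0e+00] w 0.124 gf 30.0 F [ -3.  -12.9  10.1]
turn units first [ 0.03 -0.   -0.02] then shift units [-0.07  0.01  0.04]
```

View pics/s4c.png

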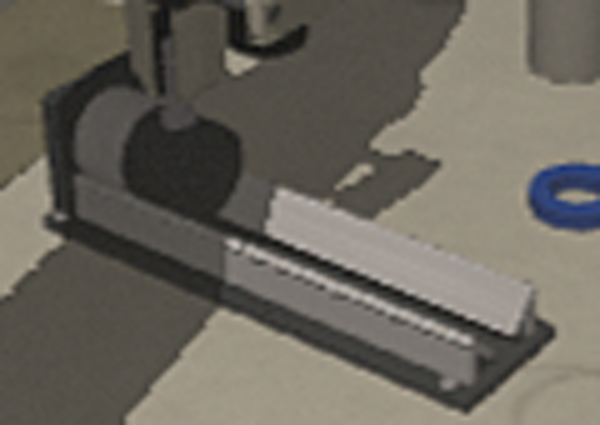

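The rings are stacked between the shoulder and the sleeve with no gap, at (100,135), and the post is where I predicted. I'll release and withdraw.

Request:
{"op": "arm_command", "data": {"dp": [[0, 0, 0], [0, 0, 0], [0, 0, 0], [0, 0, -0.3], [0, 0, -0.8], [0, 0, -1], [0, 0, -1], [0, 0, -1], [0, 0, -1], [0, 0, 0]], "angular": [[0, 0, 0], [0, 0, 0], [0, 0, 0], [0, 0, 0], [0, 0, 0], [0, 0, 0], [0, 0, 0], [0, 0, 0], [0, 0, 0], [0, 0, 0]], "claw": [0.35, 0.35, 0.35, 0.35, 0.35, 0.35, 0.35, 0.35, 0.35, 0.35]}}

```text
clock: 23.95
position: [0.5911, 0.0074, 0.2161]
ee_rot: [-3.13, 0.253, -0.01]
force: [0.1, -1.0, -0.7]
width: 0.349
gripper_force: 0.0
```

Request:
{"op": "arm_command", "data": {"dp": [[-0.9, 0, 0], [-0.9, 0, 0], [-0.9, 0, 0], [-0.9, 0, 0], [0, 0, 0]], "angular": [[0, 0, 0], [0, 0, 0], [0, 0, 0], [0, 0, 0], [0, 0, 0]], "claw": [0.35, 0.35, 0.35, 0.35, 0.35]}}

```text
clock: 24.45
position: [0.4975, 0.0219, 0.2118]
ee_rot: [3.131, -0.251, -0.003]
force: [-0.6, 0.1, -0.6]
width: 0.351
gripper_force: 0.0
```

Run:
```python
from h import *
here();d=snap("wrist","w5")
P=cloud(d);u=np.array([np.cos(np.radians(80.75)),np.sin(np.radians(80.75))]);n=np.array([u[1],-u[0]])
U=P[...,:2]@u;N=P[...,:2]@n;z=P[...,2]
m=(U>.04)&(U<.145)&(abs(N-.579)<.02)&(z>.085)&(z<.13);print("post",np.percentile(U[m],[2,98]),np.percentile(N[m],[2,98]))
cv2.imwrite("pics/w5c.png",cv2.resize(rgb(d)[0:150,50:300],None,fx=3,fy=3,interpolation=cv2.INTER_CUBIC))
```

```text
t 24.45 p [0.4975 0.0219 0.2118] head -9.17 zax [-2.e-03  1.e-04 -1.e+00] w 0.351 gf 0.0 F [-0.6  0.1 -0.6]
post [0.09194944 0.10214464] [0.57333239 0.5842729 ]
```

View pics/w5c.png

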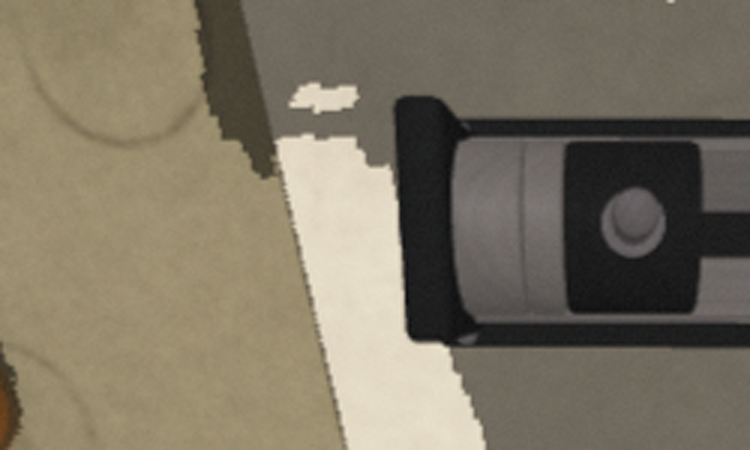

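The thick ring (455–525) is against the shoulder, the thin ring (525–565) is against it, and the sleeve (565–700) is up tight. The post is at U ≈ 0.097 against 0.0968 expected, so I'll hand in.

```bash
python3 -c "
from cell import arm
print(arm.sign_off())"
```

```text
the job is handed in; nothing more can be done
None
```

The job is handed in at about 24.5 s of the 64 s allowed: the last wrist picture shows the thick ring against the shoulder, the thin ring against it and the sleeve up against the thin ring, and the arm never touched the tape, stopper or dish.

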